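# Hold a medicine carton square in the corner of the code-check stand

### The arm

A 6-joint arm with a two-finger parallel gripper is mounted at the origin on the work surface. World frame = base frame: x ahead of the robot, y to its left, z up, the work surface at z = 0. Lengths are in m, angles in rad, forces in N, time in s.
With the tool pointing down it reaches from about 0.275 to 0.75 m from the base axis. Payload 10.2 kg.
Tool frame: the origin (TCP) lies between the finger pads; the fingertips stand 19 mm ahead of it and the grasp point (between the pads) is the TCP (ctrl.finger_overhang is the distance from the TCP to the fingertips, in m); z points along the fingers, y is the direction in which the jaws open and shut (so a half turn about z gives the same grasp; the last joint's range is limited). The gripper opens to 88 mm and grips with 3 to 60 N. Pads are 18 mm wide; open, the fingers measure 123 mm over their backs; the gripper's body (75 mm by 187 mm) begins 45 mm behind the grasp point.
Start: joints at [1.01, 0.313, 1.498, -0, 1.331, -0.223], TCP at [0.174, 0.495, 0.258] pointing down, gripper open.
Joint ranges: [-2.94, 2.94], [-0.97, 2.17], [0.19, 2.56], [-1.23, 4.37], [0.02, 3.11], [-2.88, 2.88]. Speed limits (rad/s): [2.39, 2.39, 3.01, 3.14, 3.14, 3.14].

### API

Orientations are given as a unit quaternion [w, x, y, z].
In Python, from workcell import ctrl, optics gives the robot as it stands.
- The arm moves only by the tool arm_command, never from a script. Its argument "steps" is a list of rows, each a list of 7 numbers: the shift along the tool's x, y, z each as a share of 0.2 m, from -1 to 1, then the turn, a rotation vector about the tool's x, y, z each as a share of 180 degrees, from -1 to 1, then the gripper command: -1 is fully open, 1 is shut, values between are in proportion. A call has exactly 5 rows; each row shifts and turns the pose as measured when the row begins, along the tool's axes as they then stand; what a row does not reach is not made up. A row lasts 1/8 s, in which the tool goes at most 62.5 mm and 10.7 degrees, less where a joint would pass 70% of its speed; a pose out of reach is approached as far as the arm can. A call with a number of a shift or a turn outside -1 to 1 is refused whole. A call with a gripper value outside its range is refused whole. The fingers move at their own pace and stop on an object; "force" is the grip in N (left out, the last holds). Time passes only in rows, so rows that do not move let the fingers close, or fill a call up. It gives the time, the measured TCP pose, the force and the opening at its end, in the units of the state.
- ctrl.get_state(): the state, without advancing time (a new reading comes with each control period).
- optics.read_camera(name): name is "side" or "top"; returns a dict with "color" (420x560x3 uint8, red, green, blue), "vfov" (degrees; the focal length in pixels is half the picture's height over the tangent of half this angle, whatever the lens; pixels are square), "cx", "cy" (the principal point, pixels), "origin" and "orientation" of the camera in the world. Camera axes: x right, y down, z forward; pixel columns grow to the right and rows downward; lengths in m; the calibration is good to about 2 mm. A picture is of the moment at which its call begins. There is no depth.
- ctrl.finish_job(): hands the job in, once; it reports no verdict.
The state is a dict: "t": time; "joint_pos": joint angles; "joint_vel": joint speeds; "effort": joint torques, N m; "ee_pos": TCP position; "eef_rot": TCP orientation; "contact_force": force on the tool from outside, world axes, zero at the start; "wrist_torque": the same for the moment, N m; "grip_width": opening from 0.0 (shut) to 1.0 (fully open).
Only numpy, scipy, OpenCV 4.12 (cv2) and the standard library are available. Lean on these libraries where they do the work, as an engineer would, in place of code of your own. Each camera call takes 0.05 s, during which the arm holds its last target. There are 200 camera calls.

### The job

Fit the loose grey format plate on the carton-check stand: lower it over the two locating pins until it lies flush on the bed. Then stand the big carton upright on the plate with its coded end towards the reader, and press it into the corner so that it bears on both fences at once. Finish while still holding it pressed there, because nothing else keeps it against the fences during the reading; leave the other cartons, vials and bottles on the bench undisturbed.

Things in the scene. Friction and masses are not known exactly. Their poses are not given: they have to be found in the camera images.
- stand: Carton-check stand, fixed, dark metal bed 200 (x) by 320 mm (y), top 18 mm above the bench. Origin on the bench, 100 mm from the bed's front edge and 80 mm from its +y edge; +x points to the rear fence, the side fence lies towards -y, z up. Place varies, yaw within 0.3 rad. Two upright 10 mm steel pins at x -22, y +36 and -48 mm rise 22 mm above the bed, noses tapered over the last 6 mm.
- rear_fence: Rear fence of the stand, bright aluminium bar 12 mm thick (x), 142 mm long (y), 32 mm high. Origin at the centre of its underside, on the bed. Its working face is the one towards stand -x: the plane stand x = 75 mm. Its top is 50 mm above the bench, 20 mm above the seated format plate. Fences and plate are smooth: cartons slide on them easily (friction about 0.2).
- side_fence: Side fence of the stand, bright aluminium bar 110 mm long (x), 12 mm thick (y), 32 mm high. Origin at the centre of its underside, on the bed. Its working face is the one towards stand +y: the plane stand y = -70 mm. Same height as the rear fence.
- reader (a point): Middle of the window of the code reader, which stands on a column on the bed beyond the side fence and looks to stand +y (stand x 47, y -160, z 80 mm). The reader takes up stand x 18 to 76, y -220 to -160 mm; its top is 118 mm above the bench.
- corner (a point): Point where the two fences' working faces meet, at the height of the seated plate's top (stand x 75, y -70, z 30 mm).
- pin_left (a point): Foot of the +y pin on the stand, on its axis at the bed's top.
- pin_right (a point): Foot of the -y pin on the stand, on its axis at the bed's top.
- format_plate: Loose grey plastic plate 115 (x) by 120 mm (y), 12 mm thick, 0.2 to 0.3 kg, flat on the bench, with two holes and a black grip block between them near its -x edge. Origin at the centre of its underside, z up. Seated on the pins its axes are parallel to the stand's, +x and -y edges 4 mm short of the fences, origin at stand x 13.5, y -6, z 18 mm; the pins then stick out 10 mm.
- plate_grip (a point): Middle of the format plate's grip block at plate x -35.5, y 0, 28 mm above the plate's underside. The block is 14 mm thick (x), 40 mm long (y) and stands 28 mm above the plate's upper face, its top 40 mm above the underside.
- hole_left (a point): Centre of the plate's +y hole, at the underside (plate x -35.5, y +42 mm); through hole of 12.4 mm, goes over the left pin.
- hole_right (a point): Centre of the plate's -y hole, at the underside (plate x -35.5, y -42 mm); through hole of 12.4 mm, goes over the right pin.
- carton: The big carton: closed, stiff, white with a blue band near the foot, 56 (x) by 92 (y) by 80 mm high, 0.14 to 0.28 kg, upright on the bench, yaw within 0.6 rad. Origin at the centre of its underside, z up. A square printed code is on its own -y end. Pressed home on the seated plate its axes are parallel to the stand's and its origin is at stand x 47, y -24, z 30 mm.
- carton_code (a point): Centre of the black and white code, 21 mm square, on the carton's -y end, 50 mm above its underside.
- flat_carton: Another carton, same board, 50 mm (x) by 70 mm (y) by 36 mm high; not to be moved. Origin at the centre of its underside. The three cartons change places between runs.
- tall_carton: Another carton, same board, 40 by 40 mm, 105 mm high; not to be moved. Origin at the centre of its underside.
- vial_a: Small glass vial, 22 mm diameter, 49 mm high; not to be moved. Origin at the centre of its underside.
- vial_b: Small glass vial like the other; not to be moved.
- bottle_a: Clear glass bottle, 52 mm diameter, 125 mm high; not to be moved. Origin at the centre of its underside.
- bottle_b: Clear glass bottle like the other; not to be moved.
- syrup: Brown glass bottle, 44 mm diameter, 85 mm high; not to be moved. Origin at the centre of its underside.
Mind the look-alikes: they are no part of the job. What is shaped like the format_plate but red is not meant.

How it is judged:
On the way:
1. the format plate lies flush on the bed, both holes over their pins (z of format_plate in the frame of stand below 0.02 m and angle between format_plate's own z axis and vertical below 0.02 rad and horizontal distance between hole_left and pin_left below 0.003 m and horizontal distance between hole_right and pin_right below 0.003 m), for 0.2 s.
At the end, for the whole second after the job is handed in: Plate flush on the bed (2 mm), level, both holes over their pins. Carton upright on the plate, coded end at the side fence, within 2 mm of touching each fence, square within 2 degrees, bearing on each fence with over 1 N, at rest and still held by the fingers (over 1 N) (all of step 1 and x of carton in the frame of stand between 0.045 and 0.0495 m and y of carton in the frame of stand between -0.0265 and -0.022 m and z of carton in the frame of stand between 0.027 and 0.033 m and y of carton_code in the frame of stand below -0.06 m and angle between the x axis of carton and the x axis of stand, either way round below 0.035 rad and angle between carton's own z axis and vertical below 0.035 rad and contact force between carton and rear_fence above 1 N and contact force between carton and side_fence above 1 N and contact force between the fingers and carton above 1 N and linear speed of carton below 0.01 m/s); the arm keeps its last pose, push and grip.
It fails at once if another carton is moved more than 25 mm or knocked over (distance of any of flat_carton, tall_carton from where it was at the start of the episode above 0.025 m or angle between any of flat_carton, tall_carton's own z axis and vertical above 0.5 rad).
It fails at once if a vial is moved more than 25 mm or knocked over (distance of any of vial_a, vial_b from where it was at the start of the episode above 0.025 m or angle between any of vial_a, vial_b's own z axis and vertical above 0.5 rad).
It fails at once if a bottle is moved more than 25 mm or knocked over (distance of any of bottle_a, bottle_b, syrup from where it was at the start of the episode above 0.025 m or angle between any of bottle_a, bottle_b, syrup's own z axis and vertical above 0.5 rad).
It also fails if it takes over 61 s, if anything falls off the work surface, if the arm or the gripper's body presses on something with over 40 N, if the wrist force passes 120 N, or if a joint passes its speed limit or range.

## Working session

There is one attempt and no reset: what is moved stays moved. The work goes in short steps, Python scripts to look and compute and a tool call to move; the robot and the scene stay as the last step left them, time stands still between calls to the robot, and variables do not carry over. Pictures are saved under pics/ and viewed, about 8 in all and at most 12, crops included, and the job is handed in when it is done.

Besides the shell and the picture viewer there is one more tool, called after "Emit:" as name([rows], argument=value, ...), one row to a line, values as JSON. arm_command: Moves the arm, as the interface text tells. Shift numbers are shares of 0.2 m and turn numbers shares of 180 degrees, none past 1 either way. Its arguments: {"type":"object","properties":{"steps":{"type":"array","items":{"type":"array","items":{"type":"number"}}},"force":{"type":"number"}},"required":["steps"]}

```bash
mkdir -p pics; cat > h.py <<'E'
import numpy as np,cv2,json
from scipy.spatial.transform import Rotation as R
from workcell import ctrl,optics
def rot(q): return R.from_quat([q[1],q[2],q[3],q[0]]).as_matrix()
def cam(n):
    c=optics.read_camera(n); c['f']=c['color'].shape[0]/2/np.tan(np.radians(c['vfov'])/2); c['Rm']=rot(c['orientation']); c['o']=np.array(c['origin']); return c
def ray(c,u,v): return c['Rm']@np.array([(u-c['cx'])/c['f'],(v-c['cy'])/c['f'],1])
def onz(c,u,v,z):
    d=ray(c,u,v); return c['o']+d*(z-c['o'][2])/d[2]
def proj(c,p):
    q=c['Rm'].T@(np.array(p)-c['o']); return q[:2]/q[2]*c['f']+[c['cx'],c['cy']]
def save(c,n,box=None,s=1):
    im=c['color'][:,:,::-1]
    if box: im=im[box[1]:box[3],box[0]:box[2]]
    cv2.imwrite('pics/'+n,cv2.resize(im,None,fx=s,fy=s,interpolation=cv2.INTER_CUBIC))
E
python3 - <<'E'
from h import *
for n in('top','side'):
    c=cam(n); save(c,n+'0.png',None,1.4); print(n,c['o'],c['f'],c['cx'],c['cy'],c['Rm'].round(3).tolist(),[k for k in c])
print(ctrl.get_state())
E
```

```text
top [ 0.40809951 -0.07385132  0.9709631 ] 393.4053207508014 280.15719062387683 208.73372044197794 [[-0.02, -0.984, 0.175], [-0.999, 0.027, 0.037], [-0.041, -0.174, -0.984]] ['color', 'vfov', 'cx', 'cy', 'origin', 'orientation', 'f', 'Rm', 'o']
side [ 0.49914759 -0.86724215  0.94229211] 433.8007287670808 285.57444550536366 204.19078746840984 [[0.998, -0.055, 0.034], [-0.063, -0.723, 0.688], [-0.014, -0.689, -0.725]] ['color', 'vfov', 'cx', 'cy', 'origin', 'orientation', 'f', 'Rm', 'o']
{'t': 0.1, 'joint_pos': array([ 1.00960657e+00,  3.13379551e-01,  1.49832411e+00, -3.51483817e-06,
        1.33102821e+00, -2.23410524e-01]), 'joint_vel': array([-0.00129296, -0.0011182 , -0.00058397,  0.00124202, -0.00083662,
       -0.00255667]), 'effort': array([ 3.41630395e-03, -4.02812862e+01, -2.52641988e+01,  6.95731491e-02,
        3.42406961e-02, -1.32499022e-04]), 'ee_pos': array([0.17389266, 0.49515916, 0.25723964]), 'eef_rot': array([-2.16191667e-04,  1.68087430e-01,  9.85771927e-01, -5.26987020e-04]), 'contact_force': array([-0.21083765, -0.01708367, -0.15187489]), 'wrist_torque': array([-0.02368539, -0.02756859, -0.00778402]), 'grip_width': 0.9999876390872605}
```

View pics/top0.png

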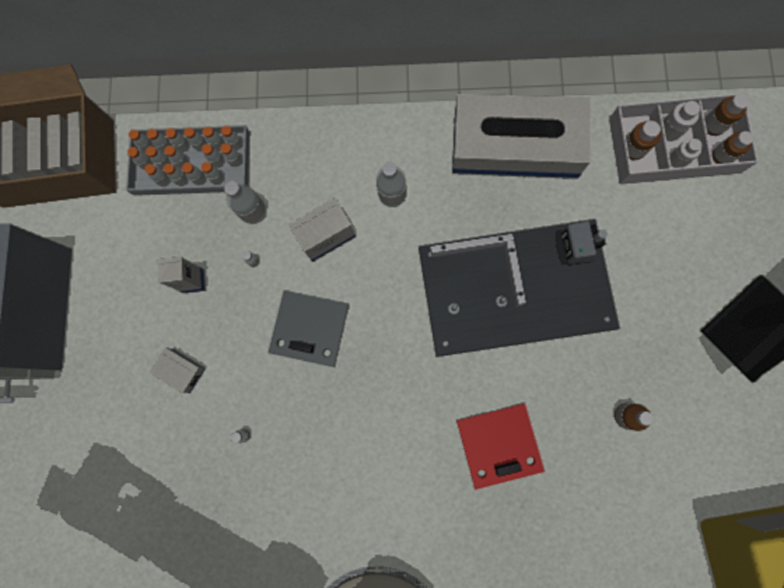

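View pics/side0.png

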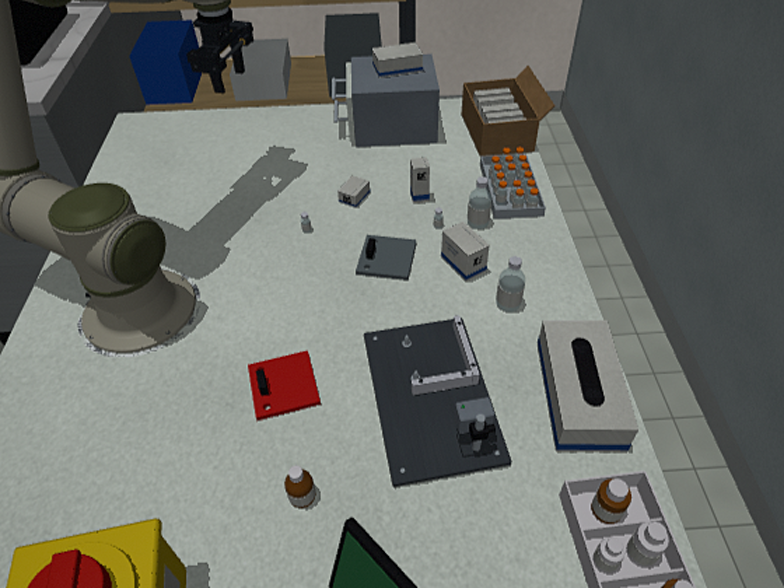

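Candidates, in full-frame pixels (view/1.4):
- **Plate:** the grey one at top (221,234) is mine. The red one at (357,318) is the look-alike.
- **Carton:** the one at (231,164) is the widest of the three. The tall one is at (130,196), the flat one at (127,264), and a large box with a slot is at (373,97).

Next I'll check these in close crops and measure them.

```bash
python3 - <<'E'
from h import *
t=cam('top');s=cam('side')
a=cv2.resize(t['color'][130:270,185:455],None,fx=2.9,fy=2.9,interpolation=cv2.INTER_CUBIC)[:,:,::-1]
save(t,'c1.png',(185,130,455,270),2.9)
save(s,'c2.png',(240,150,380,350),3)
# grey plate mask top
im=t['color'].astype(int)
hsv=cv2.cvtColor(t['color'],cv2.COLOR_RGB2HSV); g=cv2.cvtColor(t['color'],cv2.COLOR_RGB2GRAY)
print('plate/stand/bench grey',g[225,222],g[215,330],g[225,270])
for nm,seed,lo,hi,z in(('plate',(225,225),60,115,.012),('stand',(215,330),0,90,.018)):
    m=cv2.inRange(g,int(g[seed])-18,int(g[seed])+22)
    n,l=cv2.connectedComponents(cv2.morphologyEx(m,cv2.MORPH_OPEN,np.ones((2,2)))); k=(l==l[seed]).astype(np.uint8)
    ct=max(cv2.findContours(k,0,cv2.CHAIN_APPROX_NONE)[0],key=cv2.contourArea)
    p=np.array([onz(t,u,v,z)[:2] for u,v in ct[:,0]],np.float32)
    r=cv2.minAreaRect(p); print(nm,r, cv2.boxPoints(r).round(4).tolist())
E
```

```text
plate/stand/bench grey 79 52 145
plate ((0.5167161226272583, 0.10823199152946472), (0.12125210464000702, 0.11392573267221451), 76.76609802246094) [[0.4474000036716461, 0.062300000339746475], [0.5583000183105469, 0.03620000183582306], [0.5860000252723694, 0.1542000025510788], [0.47510001063346863, 0.18029999732971191]]
stand ((0.5795187950134277, -0.2573309540748596), (0.1973901391029358, 0.3168798089027405), 7.305371284484863) [[0.46149998903274536, -0.11270000040531158], [0.501800000667572, -0.4269999861717224], [0.6976000070571899, -0.4018999934196472], [0.6572999954223633, -0.08760000020265579]]
```

View pics/c1.png

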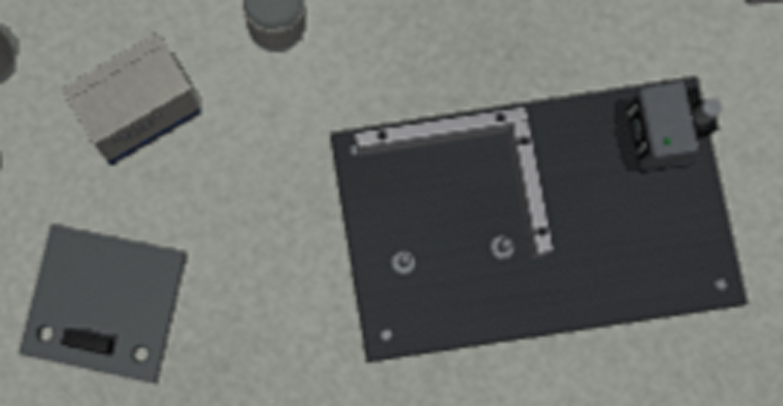

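View pics/c2.png

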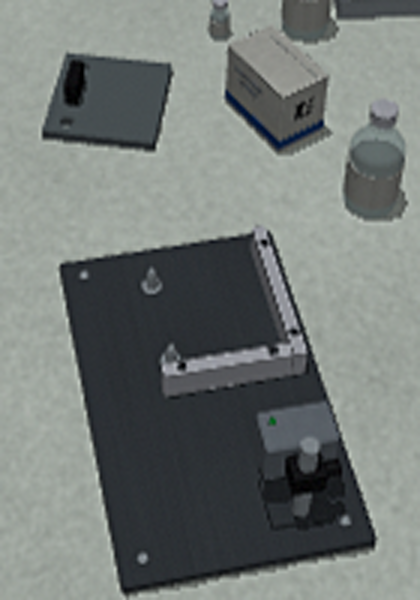

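```bash
python3 - <<'E'
from h import *
from scipy.optimize import least_squares
t=cam('top');s=cam('side')
T=lambda x,y:(185+x/2.9,130+y/2.9); S=lambda x,y:(240+x/3,150+y/3)
def tri(a,b):
    d1=ray(t,*a);d2=ray(s,*b);A=np.c_[d1,-d2];k=np.linalg.lstsq(A,s['o']-t['o'],rcond=None)[0]
    p,q=t['o']+k[0]*d1,s['o']+k[1]*d2
    return (p+q)/2,np.linalg.norm(p-q)
g=cv2.cvtColor(t['color'],cv2.COLOR_RGB2GRAY).astype(float)
def cent(g,u,v,r=5,thr=None):
    u,v=int(round(u)),int(round(v));w=g[v-r:v+r+1,u-r:u+r+1];w=np.clip(w-np.median(w)-15,0,None);y,x=np.mgrid[-r:r+1,-r:r+1];return u+(w*x).sum()/w.sum(),v+(w*y).sum()/w.sum()
print('pins');P=[]
for a,b in((T(403,262),S(152,270)),(T(502,247),S(171,347))):
    c=cent(g,*a); P.append(onz(t,*c,.030)[:2]); print(c,'top z.03',P[-1],tri(a,b))
print('pindist',np.linalg.norm(P[0]-P[1])); d=P[0]-P[1]; yaw=np.arctan2(-d[0],d[1]); m=(P[0]+P[1])/2
print('stand yaw',yaw,'orig',m+np.array([[np.cos(yaw),-np.sin(yaw)],[np.sin(yaw),np.cos(yaw)]])@[.022,.006])
H=[]
for a in(T(45,333),T(141,354)):
    c=cent(g,*a,r=4);H.append(onz(t,*c,.006)[:2]);print('hole',c,H[-1])
d=H[0]-H[1];print('holedist',np.linalg.norm(d),'yaw',np.arctan2(-d[0],d[1]),'mid',(H[0]+H[1])/2, 'grip',onz(t,*T(88,341),.035))
print('rf ends',[onz(t,*T(*q),.05)[:2].round(4) for q in((357,137),(516,112),(527,112),(551,250))])
print('carton top corners from top',[onz(t,*T(*q),.08)[:2].round(4).tolist() for q in((65,93),(155,35),(197,90),(98,140))])
print('from side',[onz(s,*S(*q),.08)[:2].round(4).tolist() for q in((230,62),(263,27),(327,68),(279,102))])
print('foot side',[onz(s,*S(*q),0)[:2].round(4).tolist() for q in((228,103),(280,153),(325,127))])
print('foot top',[onz(t,*T(*q),0)[:2].round(4).tolist() for q in((112,163),(200,108))],'code',tri(T(190,108),S(304,107)))
E
```

```text
pins
(np.float64(323.5180265654649), np.float64(220.36148007590134)) top z.03 [ 0.54406923 -0.14245402] (array([ 0.54447603, -0.14269015,  0.03915393]), np.float64(0.0034171666789012986))
(np.float64(357.49612403100775), np.float64(215.2044573643411)) top z.03 [ 0.55448318 -0.22430678] (array([ 0.5549869 , -0.22462469,  0.03629933]), np.float64(0.0028703495511909994))
pindist 0.0825125751172914
stand yaw 0.12654803254791516 orig [ 0.57034302 -0.17465175]
hole (np.float64(200.76470588235293), np.float64(244.63992869875221)) [0.49472191 0.16061072]
hole (np.float64(233.42041522491348), np.float64(251.65397923875432)) [0.47559679 0.0793673 ]
holedist 0.08346414194340221 yaw -0.2311959538692154 mid [0.48515935 0.11998901] grip [0.48424913 0.11825768 0.035     ]
rf ends [array([ 0.6469, -0.1081]), array([ 0.6642, -0.2402]), array([ 0.6639, -0.2492]), array([ 0.5479, -0.2618])]
carton top corners from top [[0.6834, 0.1298], [0.7305, 0.0558], [0.6824, 0.0215], [0.643, 0.1023]]
from side [[0.6393, 0.0806], [0.6785, 0.1304], [0.7329, 0.0644], [0.6795, 0.0204]]
foot side [[0.6431, 0.1054], [0.687, 0.0294], [0.7379, 0.0625]]
foot top [[0.6429, 0.1056], [0.6905, 0.0276]] code (array([0.6915525 , 0.03167692, 0.05492899]), np.float64(0.032322280002427324))
```

```bash
cat > mv.py <<'E'
import sys;from h import *
# x y z yaw(tool y) n : rows to reach the target
def rows(x,y,z,yaw,n):
    st=ctrl.get_state();p=np.array(st['ee_pos']);Rm=rot(st['eef_rot'])
    ty=np.array([np.cos(yaw),np.sin(yaw),0])
    if ty@Rm[:,1]<0: ty=-ty
    tz=np.array([0,0,-1.]);Rt=np.c_[np.cross(ty,tz),ty,tz]
    rv=R.from_matrix(Rm.T@Rt).as_rotvec();d=np.array([x,y,z])-p
    print('now',p.round(4),'F',st['contact_force'].round(2),'grip',round(st['grip_width'],3),'dist',np.linalg.norm(d).round(4),'ang',np.degrees(np.linalg.norm(rv)).round(2),'t',st['t'])
    for i in range(n):
        Ri=Rm@R.from_rotvec(rv*i/n).as_matrix()
        print((Ri.T@d/n/.2).round(4).tolist(),(rv/n/np.pi).round(4).tolist())
if __name__=='__main__':
    a=list(map(float,sys.argv[1:]));rows(*a[:4],int(a[4]))
E
python3 mv.py .484 .1185 .2 -.231 10
python3 - <<'E'
from h import *
t=cam('top')
for n,u,v in(('bottleL base',176,148),('bottleR base',280,138),('vial',179,186),('tall',131,203)):print(n,onz(t,u,v,.0).round(3))
print('corner in .05',onz(t,185+515/2.9,130+121/2.9,.05),'plate edge')
E
```

```text
now [0.174  0.4953 0.2575] F [ 0.38 -0.6   0.77] grip 1.0 dist 0.4913 ang 83.88 t 0.3
[-0.2087, -0.1264, 0.0288] [-0.0, 0.0, 0.0466]
[-0.2249, -0.0946, 0.0288] [-0.0, 0.0, 0.0466]
[-0.2363, -0.0607, 0.0288] [-0.0, 0.0, 0.0466]
[-0.2426, -0.0256, 0.0288] [-0.0, 0.0, 0.0466]
[-0.2438, 0.01, 0.0288] [-0.0, 0.0, 0.0466]
[-0.2397, 0.0455, 0.0288] [-0.0, 0.0, 0.0466]
[-0.2305, 0.08, 0.0288] [-0.0, 0.0, 0.0466]
[-0.2164, 0.1127, 0.0288] [-0.0, 0.0, 0.0466]
[-0.1976, 0.1431, 0.0288] [-0.0, 0.0, 0.0466]
[-0.1746, 0.1704, 0.0288] [-0.0, 0.0, 0.0466]
bottleL base [0.749 0.231 0.   ]
bottleR base [ 0.767 -0.041  0.   ]
vial [0.647 0.221 0.   ]
tall [0.606 0.344 0.   ]
corner in .05 [ 0.6565237 -0.2389048  0.05     ] plate edge
```

Emit:
arm_command([
  [-0.209, -0.126, 0.029, 0, 0, 0.0466, -1],
  [-0.225, -0.095, 0.029, 0, 0, 0.0466, -1],
  [-0.236, -0.061, 0.029, 0, 0, 0.0466, -1],
  [-0.243, -0.026, 0.029, 0, 0, 0.0466, -1],
  [-0.244, 0.01, 0.029, 0, 0, 0.0466, -1],
], force=30)

```text
t: 0.98
ee_pos: [0.3303, 0.302, 0.228]
eef_rot: [0.0, 0.517, 0.856, 0.001]
contact_force: [1.3, 0.8, -0.2]
grip_width: 1.001
```

```bash
python3 mv.py .484 .1185 .16 -.231 5
```

```text
now [0.3303 0.302  0.228 ] F [ 1.32  0.76 -0.23] grip 1.001 dist 0.2488 ang 40.96 t 0.975
[-0.2339, 0.0506, 0.0679] [0.0001, -0.0001, 0.0455]
[-0.2243, 0.0834, 0.068] [0.0001, -0.0001, 0.0455]
[-0.2101, 0.1145, 0.068] [0.0001, -0.0001, 0.0455]
[-0.1916, 0.1433, 0.068] [0.0001, -0.0001, 0.0455]
[-0.1692, 0.1692, 0.068] [0.0001, -0.0001, 0.0455]
```

Emit:
arm_command([
  [-0.234, 0.051, 0.068, 0, 0, 0.0455, -1],
  [-0.224, 0.083, 0.068, 0, 0, 0.0455, -1],
  [-0.21, 0.115, 0.068, 0, 0, 0.0455, -1],
  [-0.192, 0.143, 0.068, 0, 0, 0.0455, -1],
  [-0.169, 0.169, 0.068, 0, 0, 0.0455, -1],
])

```text
t: 1.6
ee_pos: [0.4871, 0.1102, 0.1593]
eef_rot: [0.001, 0.792, 0.611, 0.003]
contact_force: [0.1, 0.8, 0.8]
grip_width: 0.996
```

```bash
python3 mv.py .484 .1185 .08 -.231 2; python3 - <<'E'
from h import *
s=cam('side');save(s,'p1.png',(225,130,345,215),5)
t=cam('top')
st=ctrl.get_state();print(proj(s,[.484,.1185,.05])-[225,130])
E
```

```text
now [0.4871 0.1102 0.1593] F [0.05 0.84 0.79] grip 0.996 dist 0.0797 ang 1.46 t 1.6
[0.0174, -0.0134, 0.1981] [0.0007, -0.0006, -0.004]
[0.0179, -0.0128, 0.1981] [0.0007, -0.0006, -0.004]
[39.24980405 42.34120698]
```

Emit:
arm_command([
  [0.017, -0.013, 0.2, 0.001, -0.001, -0.004, -1],
  [0.018, -0.013, 0.2, 0.001, -0.001, -0.004, -1],
  [0, 0, 0.1, 0, 0, 0, -1],
  [0, 0, 0.09, 0, 0, 0, -1],
  [0, 0, 0, 0, 0, 0, -1],
])

```text
t: 2.33
ee_pos: [0.484, 0.1183, 0.038]
eef_rot: [-0.0, 0.783, 0.622, -0.002]
contact_force: [0.2, -0.5, -0.0]
grip_width: 0.998
```

```bash
python3 mv.py .484 .1185 .034 -.231 2; python3 - <<'E'
from h import *
s=cam('side');save(s,'p1.png',(205,110,345,215),5)
E
```

```text
now [0.484  0.1183 0.038 ] F [ 0.16 -0.45 -0.02] grip 0.998 dist 0.004 ang 0.29 t 2.325
[0.0006, -0.0001, 0.0099] [-0.0004, 0.0005, 0.0005]
[0.0006, -0.0001, 0.0099] [-0.0004, 0.0005, 0.0005]
```

View pics/p1.png

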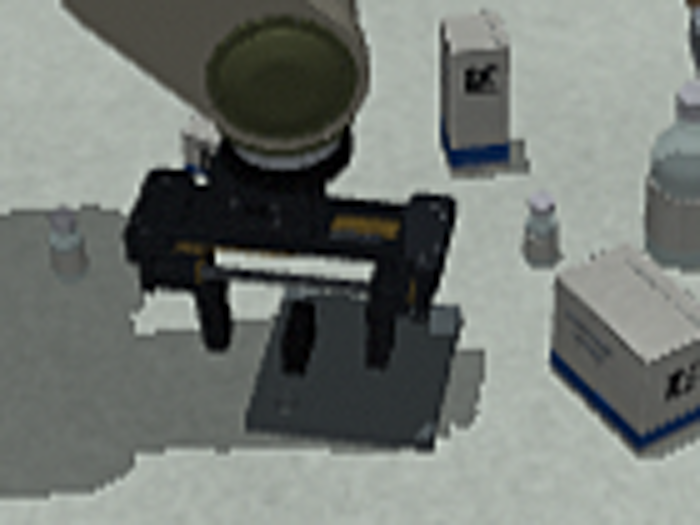

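The fingers straddle the black block, with the carton clear at the right (640,350). I'll close and lift.

Emit:
arm_command([
  [0, 0, 0.018, 0, 0, 0, -1],
  [0, 0, 0, 0, 0, 0, 1],
  [0, 0, 0, 0, 0, 0, 1],
  [0, 0, 0, 0, 0, 0, 1],
  [0, 0, 0, 0, 0, 0, 1],
], force=45)

```text
t: 3.0
ee_pos: [0.4856, 0.1186, 0.0374]
eef_rot: [0.002, 0.783, 0.622, 0.0]
contact_force: [-0.3, -0.0, 0.8]
grip_width: 0.572
```

Emit:
arm_command([
  [0, 0, 0, 0, 0, 0, 1],
  [0, 0, -0.1, 0, 0, 0, 1],
  [0, 0, -0.15, 0, 0, 0, 1],
  [0, 0, -0.15, 0, 0, 0, 1],
  [0, 0, 0, 0, 0, 0, 1],
])

```text
t: 3.62
ee_pos: [0.4851, 0.1187, 0.1191]
eef_rot: [0.001, 0.783, 0.622, -0.0]
contact_force: [0.5, 0.1, -0.7]
grip_width: 0.009
```

```bash
python3 - <<'E'
from h import *
o=np.array([.5703,-.1765]);w=.127;print(o+np.array([[np.cos(w),-np.sin(w)],[np.sin(w),np.cos(w)]])@[-.022,-.006])
E
python3 mv.py .5492 -.1853 .11 .127 5
```

```text
[ 0.54923713 -0.18523817]
now [0.4851 0.1187 0.1191] F [ 0.46  0.13 -0.72] grip 0.009 dist 0.3108 ang 20.29 t 3.625
[-0.2817, 0.1309, 0.0099] [0.0001, 0.0001, -0.0225]
[-0.2903, 0.1106, 0.0098] [0.0001, 0.0001, -0.0225]
[-0.2974, 0.0898, 0.0096] [0.0001, 0.0001, -0.0225]
[-0.303, 0.0685, 0.0094] [0.0001, 0.0001, -0.0225]
[-0.3071, 0.0469, 0.0093] [0.0001, 0.0001, -0.0225]
```

The fingers were slow, so I lifted before they had closed and the grip is empty. I'll reopen and check that the plate hasn't moved.

Emit:
arm_command([
  [0, 0, 0, 0, 0, 0, -1],
  [0, 0, 0, 0, 0, 0, -1],
  [0, 0, 0, 0, 0, 0, -1],
  [0, 0, 0, 0, 0, 0, -1],
  [0, 0, 0, 0, 0, 0, -1],
])

```text
t: 4.25
ee_pos: [0.4837, 0.1186, 0.1158]
eef_rot: [-0.0, 0.783, 0.622, -0.002]
contact_force: [0.2, -0.8, 0.4]
grip_width: 0.551
```

```bash
python3 mv.py .484 .1185 .034 -.231 3; python3 - <<'E'
from h import *
s=cam('side');save(s,'p2.png',(205,110,345,215),5)
E
```

```text
now [0.4837 0.1186 0.1158] F [ 0.17 -0.76  0.39] grip 0.551 dist 0.0818 ang 0.35 t 4.25
[0.0004, 0.001, 0.1363] [-0.0004, 0.0004, 0.0004]
[0.0003, 0.0009, 0.1363] [-0.0004, 0.0004, 0.0004]
[0.0001, 0.0007, 0.1363] [-0.0004, 0.0004, 0.0004]
```

View pics/p2.png

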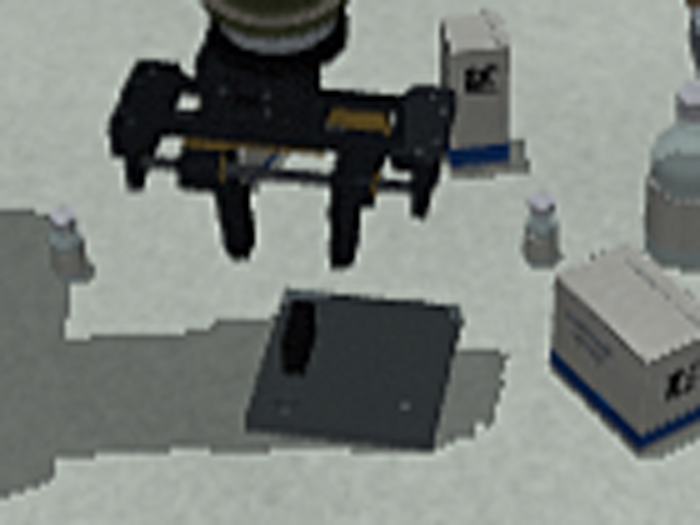

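The plate hasn't moved, and the 48 mm opening already clears the block. I'll descend and give the fingers enough time to close.

Emit:
arm_command([
  [0, 0, 0.15, 0, 0, 0, -0.2],
  [0, 0, 0.15, 0, 0, 0, -0.2],
  [0, 0, 0.08, 0, 0, 0, -0.2],
  [0, 0, 0.025, 0, 0, 0, -0.2],
  [0, 0, 0.0, 0, 0, 0, 1],
])

```text
t: 4.92
ee_pos: [0.4843, 0.1184, 0.0334]
eef_rot: [0.0, 0.783, 0.622, -0.001]
contact_force: [0.0, -0.2, -0.1]
grip_width: 0.51
```

Emit:
arm_command([
  [0, 0, 0, 0, 0, 0, 1],
  [0, 0, 0, 0, 0, 0, 1],
  [0, 0, 0, 0, 0, 0, 1],
  [0, 0, 0, 0, 0, 0, 1],
  [0, 0, 0, 0, 0, 0, 1],
])

```text
t: 5.55
ee_pos: [0.485, 0.1185, 0.035]
eef_rot: [0.001, 0.783, 0.622, -0.0]
contact_force: [0.7, 0.8, -1.4]
grip_width: 0.155
```

Emit:
arm_command([
  [0, 0, 0, 0, 0, 0, 1],
  [0, 0, -0.1, 0, 0, 0, 1],
  [0, 0, -0.15, 0, 0, 0, 1],
  [0, 0, -0.15, 0, 0, 0, 1],
  [0, 0, 0, 0, 0, 0, 1],
])

```text
t: 6.18
ee_pos: [0.4841, 0.1186, 0.116]
eef_rot: [0.0, 0.783, 0.622, -0.002]
contact_force: [-0.1, 0.6, -1.5]
grip_width: 0.154
```

```bash
python3 mv.py .5492 -.1853 .10 .127 8
```

```text
now [0.4841 0.1186 0.116 ] F [-0.12  0.64 -1.5 ] grip 0.154 dist 0.3112 ang 20.31 t 6.175
[-0.1758, 0.0825, 0.0103] [-0.0001, 0.0001, -0.0141]
[-0.1793, 0.0746, 0.0103] [-0.0001, 0.0001, -0.0141]
[-0.1825, 0.0666, 0.0103] [-0.0001, 0.0001, -0.0141]
[-0.1852, 0.0585, 0.0102] [-0.0001, 0.0001, -0.0141]
[-0.1876, 0.0502, 0.0102] [-0.0001, 0.0001, -0.0141]
[-0.1897, 0.0418, 0.0101] [-0.0001, 0.0001, -0.0141]
[-0.1914, 0.0334, 0.0101] [-0.0001, 0.0001, -0.0141]
[-0.1927, 0.0249, 0.01] [-0.0001, 0.0001, -0.0141]
```

Emit:
arm_command([
  [-0.176, 0.083, 0.01, 0, 0, -0.014, 1],
  [-0.179, 0.075, 0.01, 0, 0, -0.014, 1],
  [-0.183, 0.067, 0.01, 0, 0, -0.014, 1],
  [-0.185, 0.059, 0.01, 0, 0, -0.014, 1],
  [-0.188, 0.05, 0.01, 0, 0, -0.014, 1],
])

```text
t: 6.8
ee_pos: [0.5233, -0.0743, 0.0982]
eef_rot: [-0.004, 0.706, 0.708, -0.004]
contact_force: [0.1, -0.5, -2.9]
grip_width: 0.157
```

Emit:
arm_command([
  [-0.19, 0.042, 0.01, 0, 0, -0.014, 1],
  [-0.191, 0.033, 0.01, 0, 0, -0.014, 1],
  [-0.193, 0.025, 0.01, 0, 0, -0.014, 1],
  [0, 0, 0, 0, 0, 0, 1],
  [0, 0, 0, 0, 0, 0, 1],
])

```text
t: 7.42
ee_pos: [0.5467, -0.1921, 0.0832]
eef_rot: [-0.009, 0.657, 0.754, -0.005]
contact_force: [0.3, 0.4, -1.8]
grip_width: 0.156
```

```bash
python3 mv.py .5492 -.1853 .10 .127 1;  python3 - <<'E'
from h import *
t=cam('top');save(t,'t2.png',(290,150,400,235),6.5)
s=cam('side');save(s,'s2.png',(245,190,365,290),6)
a=cv2.imread('pics/t2.png');b=cv2.imread('pics/s2.png')
h=400;f=lambda i:cv2.resize(i,(395,int(i.shape[0]*395/i.shape[1])))
a,b=f(a),f(b);H=max(a.shape[0],b.shape[0]);o=np.zeros((H,800,3),np.uint8);o[:a.shape[0],:395]=a;o[:b.shape[0],405:]=b;cv2.imwrite('pics/ts2.png',o)
E
```

```text
now [ 0.5467 -0.1921  0.0832] F [ 0.33  0.35 -1.83] grip 0.156 dist 0.0183 ang 1.31 t 7.425
[0.0326, 0.0152, -0.0839] [-0.0062, -0.0023, 0.0031]
```

View pics/ts2.png

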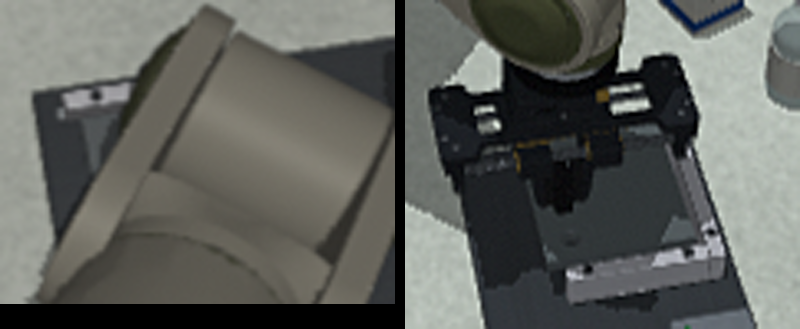

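The top view is blocked by the arm. The side view shows the held plate over the stand, with the right hole near (570,238) in the composite. z has sagged to 0.083, so I'll raise it first and then compare hole and pin through the side camera alone.

Emit:
arm_command([
  [0.033, 0.015, -0.084, -0.006, -0.002, 0.003, 1],
  [0, 0, 0, 0, 0, 0, 1],
  [0, 0, 0, 0, 0, 0, 1],
  [0, 0, 0, 0, 0, 0, 1],
  [0, 0, 0, 0, 0, 0, 1],
])

```text
t: 8.15
ee_pos: [0.5491, -0.1822, 0.1016]
eef_rot: [-0.0, 0.66, 0.751, 0.0]
contact_force: [0.3, 0.8, -1.6]
grip_width: 0.157
```

```bash
python3 mv.py .5492 -.1853 .10 .127 1;  python3 - <<'E'
from h import *
s=cam('side');save(s,'s3.png',(245,190,365,290),6)
i0=cv2.imread('pics/c2.png') # 3x of (240,150)
a=cv2.resize(i0[3*(225-150):3*(285-150),3*(275-240):3*(315-240)],(400,600),interpolation=cv2.INTER_LINEAR)
b=cv2.resize(s['color'][205:265,265:345,::-1],None,fx=5,fy=5,interpolation=cv2.INTER_CUBIC)
b=np.vstack([b,np.zeros((600-b.shape[0],400,3),np.uint8)])
cv2.imwrite('pics/ab.png',np.hstack([a,b]))
E
```

```text
now [ 0.5491 -0.1822  0.1016] F [ 0.26  0.79 -1.64] grip 0.157 dist 0.0035 ang 0.17 t 8.15
[-0.0156, -0.0015, 0.0078] [0.0001, -0.0003, 0.0009]
```

View pics/ab.png

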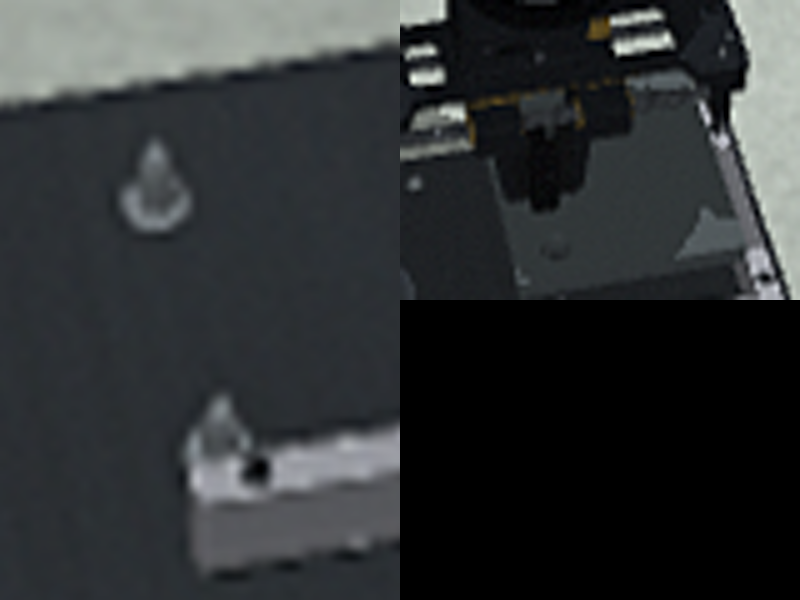

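```bash
python3 - <<'E'
from h import *
s=cam('side')
f=lambda X,Y,k,ox,oy:(ox+(X+.5)/k-.5,oy+(Y+.5)/k-.5)
L=f(155,140,10,275,225);Rr=f(222,397,10,275,225)
pl,pr=onz(s,*L,.040)[:2],onz(s,*Rr,.040)[:2]
print('pins side',pl,pr,np.linalg.norm(pl-pr),'yaw',np.arctan2(-(pl-pr)[0],(pl-pr)[1]))
h=onz(s,*f(155,247,5,265,205),.0796)[:2]
st=ctrl.get_state();p=np.array(st['ee_pos']);Rm=rot(st['eef_rot']);ty=-Rm[:,1] if Rm[0,1]<0 else Rm[:,1]
y=np.arctan2(ty[1],ty[0]);print('tool yaw',y,p)
M=np.array([[np.cos(y),-np.sin(y)],[np.sin(y),np.cos(y)]])
print('hole seen',h,'expected from TCP',p[:2]+M@[0,-.042],'corner seen',onz(s,*f(342,252,5,265,205),.0796)[:2],'exp',p[:2]+M@[.093,-.06])
# sub-frame refinement: dark-hole centroid
g=cv2.cvtColor(s['color'],cv2.COLOR_RGB2GRAY).astype(int)
print(g[249:260,289:304])
E
```

```text
pins side [ 0.54483953 -0.13794955] [ 0.55590218 -0.22256485] 0.08533540471028225 yaw 0.13000318362790259
tool yaw 0.12973563401588106 [ 0.54912435 -0.1822024   0.1015808 ]
hole seen [ 0.55307494 -0.21985825] expected from TCP [ 0.55455797 -0.22384944] corner seen [ 0.64471647 -0.22968739] exp [ 0.64910511 -0.22966658]
[[55 53 54 52 53 54 54 53 54 53 53 52 54 52 54]
 [53 53 53 53 53 53 54 51 52 52 53 53 52 54 53]
 [52 53 54 53 52 54 56 56 53 53 52 53 53 54 54]
 [54 54 53 53 54 55 58 59 57 54 54 53 53 53 52]
 [52 53 54 53 52 52 57 55 54 51 53 55 53 54 53]
 [54 54 54 53 45 47 50 51 49 45 51 54 53 53 53]
 [55 52 54 55 42 47 43 44 46 41 53 53 54 52 54]
 [54 54 53 54 51 45 35 34 41 48 54 52 54 54 53]
 [52 53 53 53 55 55 51 50 56 54 54 53 53 53 52]
 [53 51 54 53 53 54 54 53 54 53 53 54 52 55 52]
 [54 53 51 52 53 53 53 53 54 56 51 53 54 53 55]]
```

```bash
python3 mv.py .5506 -.1849 .080 .128 2; python3 - <<'E'
from h import *
s=cam('side');print('ring left',onz(s,290.05,245.05,.019))
E
```

```text
now [ 0.5491 -0.1822  0.1016] F [-0.19  0.41 -2.14] grip 0.154 dist 0.0218 ang 0.11 t 8.25
[-0.0072, 0.0028, 0.0539] [0.0001, -0.0001, 0.0003]
[-0.0072, 0.0028, 0.0539] [0.0001, -0.0001, 0.0003]
ring left [ 0.54432415 -0.14338648  0.019     ]
```

Emit:
arm_command([
  [-0.013, 0.001, 0.05, 0, 0, 0, 1],
  [-0.013, 0.001, 0.05, 0, 0, 0, 1],
  [0, 0, 0, 0, 0, 0, 1],
  [0, 0, 0, 0, 0, 0, 1],
  [0, 0, 0, 0, 0, 0, 1],
])

```text
t: 8.93
ee_pos: [0.55, -0.1878, 0.0795]
eef_rot: [-0.001, 0.66, 0.751, 0.0]
contact_force: [-0.7, 1.6, -1.4]
grip_width: 0.152
```

```bash
python3 mv.py .5503 -.187 .080 .128 1; python3 - <<'E'
from h import *
s=cam('side')
a=cv2.imread('pics/c2.png')[3*(205-150):3*(280-150),3*(275-240):3*(325-240)]
a=cv2.resize(a,(400,600))
b=cv2.resize(s['color'][205:280,275:325,::-1],(400,600),interpolation=cv2.INTER_CUBIC)
cv2.imwrite('pics/ab2.png',np.hstack([a,np.clip(b*1.6,0,255).astype(np.uint8)]))
E
```

```text
now [ 0.55   -0.1878  0.0795] F [-0.71  1.6  -1.41] grip 0.152 dist 0.001 ang 0.12 t 8.925
[0.0038, 0.0019, -0.0025] [-0.0002, -0.0005, 0.0004]
```

View pics/ab2.png

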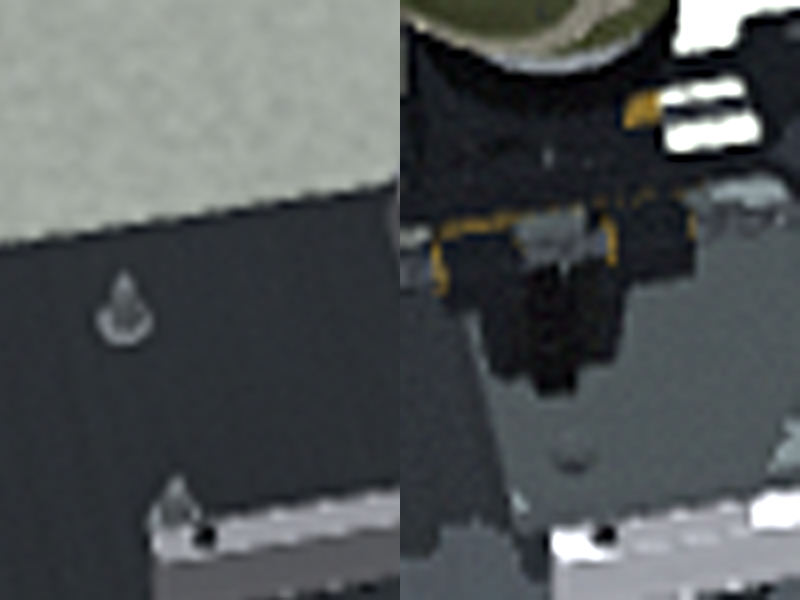

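The hole is at local (174,450) and the pin nose at about (177,488). The height difference predicts a 36 px offset, so they line up to about 1 mm. I'll lower gently.

Emit:
arm_command([
  [0, 0.004, 0.02, 0, 0, 0, 1],
  [0, 0, 0.02, 0, 0, 0, 1],
  [0, 0, 0.02, 0, 0, 0, 1],
  [0, 0, 0.01, 0, 0, 0, 1],
  [0, 0, 0, 0, 0, 0, 1],
])

```text
t: 9.6
ee_pos: [0.5509, -0.1876, 0.0646]
eef_rot: [-0.001, 0.66, 0.751, 0.0]
contact_force: [0.1, 0.3, -1.8]
grip_width: 0.151
```

```bash
python3 mv.py .5506 -.1875 .052 .128 2
```

```text
now [ 0.5509 -0.1876  0.0646] F [ 0.14  0.27 -1.8 ] grip 0.151 dist 0.0126 ang 0.12 t 9.6
[0.0002, -0.0007, 0.0316] [-0.0001, -0.0002, 0.0002]
[0.0002, -0.0007, 0.0316] [-0.0001, -0.0002, 0.0002]
```

Emit:
arm_command([
  [0, 0, 0.02, 0, 0, 0, 1],
  [0, 0, 0.02, 0, 0, 0, 1],
  [0, 0, 0.015, 0, 0, 0, 1],
  [0, 0, 0.01, 0, 0, 0, 1],
  [0, 0, 0.0, 0, 0, 0, 1],
])

```text
t: 10.22
ee_pos: [0.5518, -0.1881, 0.0533]
eef_rot: [0.001, 0.66, 0.751, 0.001]
contact_force: [0.3, -0.1, -1.6]
grip_width: 0.153
```

Emit:
arm_command([
  [0, 0, 0.01, 0, 0, 0, 1],
  [0, 0, 0.01, 0, 0, 0, 1],
  [0, 0, 0.01, 0, 0, 0, 1],
  [0, 0, 0.01, 0, 0, 0, 1],
  [0, 0, 0.01, 0, 0, 0, 1],
])

```text
t: 10.85
ee_pos: [0.5523, -0.1883, 0.0528]
eef_rot: [0.002, 0.659, 0.752, 0.0]
contact_force: [-9.3, 4.2, 20.6]
grip_width: 0.153
```

Contact at z 0.0528, against about 0.053 expected when seated. I'll release and retreat.

Emit:
arm_command([
  [0, 0, 0, 0, 0, 0, -1],
  [0, 0, 0, 0, 0, 0, -1],
  [0, 0, 0, 0, 0, 0, -1],
  [0, 0, 0, 0, 0, 0, -1],
  [0, 0, -0.05, 0, 0, 0, -1],
])

```text
t: 11.48
ee_pos: [0.5522, -0.1882, 0.0624]
eef_rot: [0.002, 0.659, 0.752, 0.0]
contact_force: [-0.1, -0.4, 0.6]
grip_width: 0.696
```

```bash
python3 mv.py .687 .079 .17 .53 8
```

```text
now [ 0.5522 -0.1882  0.0624] F [-0.07 -0.37  0.58] grip 0.696 dist 0.3181 ang 22.88 t 11.475
[0.1545, 0.1055, -0.0673] [0.0001, 0.0001, -0.0159]
[0.149, 0.113, -0.0673] [0.0001, 0.0001, -0.0159]
[0.1432, 0.1203, -0.0673] [0.0001, 0.0001, -0.0159]
[0.1371, 0.1273, -0.0673] [0.0001, 0.0001, -0.0159]
[0.1306, 0.134, -0.0672] [0.0001, 0.0001, -0.0159]
[0.1237, 0.1403, -0.0672] [0.0001, 0.0001, -0.0159]
[0.1166, 0.1463, -0.0672] [0.0001, 0.0001, -0.0159]
[0.1092, 0.1519, -0.0672] [0.0001, 0.0001, -0.0159]
```

Emit:
arm_command([
  [0, 0, -0.2, 0, 0, 0, -1],
  [0, 0, -0.3, 0, 0, 0, -1],
  [0.18, 0.12, -0.05, 0, 0, -0.0159, -1],
  [0.17, 0.13, 0, 0, 0, -0.0159, -1],
  [0.16, 0.14, 0, 0, 0, -0.0159, -1],
])

```text
t: 12.1
ee_pos: [0.6117, -0.0732, 0.1807]
eef_rot: [0.004, 0.602, 0.799, 0.001]
contact_force: [-0.9, 0.4, 0.6]
grip_width: 0.998
```

```bash
python3 mv.py .687 .079 .17 .53 5
```

```text
now [ 0.6117 -0.0732  0.1807] F [-0.94  0.4   0.63] grip 0.998 dist 0.1701 ang 14.33 t 12.1
[0.1255, 0.1143, 0.0108] [0.0004, 0.0004, -0.0159]
[0.1196, 0.1205, 0.0108] [0.0004, 0.0004, -0.0159]
[0.1134, 0.1263, 0.0108] [0.0004, 0.0004, -0.0159]
[0.107, 0.1318, 0.0108] [0.0004, 0.0004, -0.0159]
[0.1002, 0.137, 0.0108] [0.0004, 0.0004, -0.0159]
```

Emit:
arm_command([
  [0.126, 0.114, 0.01, 0, 0, -0.0159, -1],
  [0.12, 0.12, 0.01, 0, 0, -0.0159, -1],
  [0.113, 0.126, 0.01, 0, 0, -0.0159, -1],
  [0.107, 0.132, 0.01, 0, 0, -0.0159, -1],
  [0.1, 0.137, 0.01, 0, 0, -0.0159, -1],
])

```text
t: 12.72
ee_pos: [0.6887, 0.0853, 0.1747]
eef_rot: [0.006, 0.493, 0.87, 0.001]
contact_force: [1.1, -0.3, 0.2]
grip_width: 0.996
```

```bash
python3 mv.py .687 .079 .12 .53 2; python3 - <<'E'
from h import *
s=cam('side');t=cam('top');cv2.imwrite('pics/full_t3.png',t['color'][:,:,::-1]);cv2.imwrite('pics/full_s3.png',s['color'][:,:,::-1])
b=cv2.resize(s['color'][130:290,270:380,::-1],(400,582),interpolation=cv2.INTER_CUBIC)
a=cv2.resize(t['color'][150:260,290:385,::-1],(400,463),interpolation=cv2.INTER_CUBIC)
a=np.vstack([a,np.zeros((582-463,400,3),np.uint8)])
cv2.imwrite('pics/v3.png',np.hstack([a,b]))
E
```

```text
now [0.6887 0.0853 0.1747] F [ 1.12 -0.31  0.22] grip 0.996 dist 0.0551 ang 0.86 t 12.725
[-0.0102, -0.0127, 0.1368] [0.0012, 0.0015, 0.0014]
[-0.0109, -0.0122, 0.1368] [0.0012, 0.0015, 0.0014]
```

View pics/v3.png

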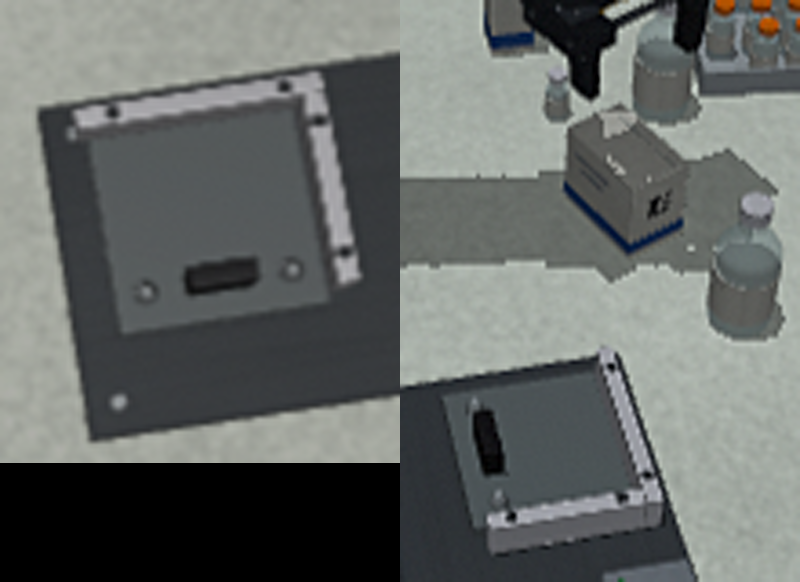

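The plate is flush, with both pins through the holes: top tile (147,291) and (292,269). The carton's code faces away from the plate's +y side, seen at (660,203) in the side tile. Now I'll descend around the carton.

Emit:
arm_command([
  [-0.01, -0.011, 0.137, 0.001, 0.0015, 0.0014, -1],
  [-0.01, -0.011, 0.137, 0.001, 0.0015, 0.0014, -1],
  [0, 0, 0, 0, 0, 0, -1],
  [0, 0, 0, 0, 0, 0, -1],
  [0, 0, 0, 0, 0, 0, -1],
])

```text
t: 13.45
ee_pos: [0.6878, 0.0791, 0.1229]
eef_rot: [0.002, 0.497, 0.868, 0.002]
contact_force: [0.2, -0.7, 0.1]
grip_width: 1.001
```

```bash
python3 mv.py .6875 .0795 .047 .53 3; python3 - <<'E'
from h import *
s=cam('side');
b=cv2.resize(s['color'][120:210,290:380,::-1],(600,600),interpolation=cv2.INTER_CUBIC)
cv2.imwrite('pics/v4.png',b)
E
```

```text
now [0.6878 0.0791 0.1229] F [ 0.21 -0.7   0.11] grip 1.001 dist 0.0759 ang 0.34 t 13.45
[0.0012, -0.0009, 0.1265] [0.0006, 0.0003, -0.0]
[0.0011, -0.0006, 0.1265] [0.0006, 0.0003, -0.0]
[0.0009, -0.0004, 0.1265] [0.0006, 0.0003, -0.0]
```

View pics/v4.png

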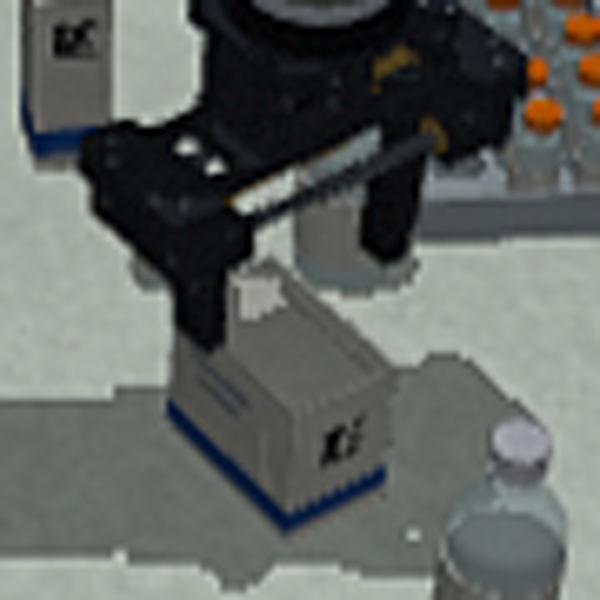

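The jaws straddle the carton's short side, parallel to the coded end at (345,440). Descending.

Emit:
arm_command([
  [0.001, -0.001, 0.127, 0.0006, 0, 0, -1],
  [0.001, 0, 0.127, 0.0006, 0, 0, -1],
  [0, 0, 0.1, 0, 0, 0, -1],
  [0, 0, 0.018, 0, 0, 0, -1],
  [0, 0, 0, 0, 0, 0, 1],
], force=25)

```text
t: 14.12
ee_pos: [0.69, 0.0794, 0.0509]
eef_rot: [0.005, 0.497, 0.868, 0.002]
contact_force: [-0.2, 0.5, 1.2]
grip_width: 0.912
```

Emit:
arm_command([
  [0, 0, 0, 0, 0, 0, 1],
  [0, 0, 0, 0, 0, 0, 1],
  [0, 0, 0, 0, 0, 0, 1],
  [0, 0, 0, 0, 0, 0, 1],
  [0, 0, 0, 0, 0, 0, 1],
])

```text
t: 14.75
ee_pos: [0.6906, 0.0794, 0.0528]
eef_rot: [0.006, 0.497, 0.868, 0.002]
contact_force: [-0.3, 0.0, -1.2]
grip_width: 0.633
```

Held: the opening is 55.7 mm. Lift it.

Emit:
arm_command([
  [0, 0, 0, 0, 0, 0, 1],
  [0, 0, -0.1, 0, 0, 0, 1],
  [0, 0, -0.2, 0, 0, 0, 1],
  [0, 0, -0.22, 0, 0, 0, 1],
  [0, 0, 0, 0, 0, 0, 1],
])

```text
t: 15.38
ee_pos: [0.6895, 0.0796, 0.1639]
eef_rot: [0.007, 0.497, 0.868, 0.003]
contact_force: [0.2, 0.3, -2.5]
grip_width: 0.636
```

```bash
python3 mv.py .614 -.1865 .165 .128 10
```

```text
now [0.6895 0.0796 0.1639] F [ 0.17  0.27 -2.51] grip 0.636 dist 0.2766 ang 23.05 t 15.375
[-0.0957, -0.0998, -0.0009] [0.0004, 0.0002, 0.0128]
[-0.0997, -0.0959, -0.0008] [0.0004, 0.0002, 0.0128]
[-0.1034, -0.0918, -0.0007] [0.0004, 0.0002, 0.0128]
[-0.107, -0.0876, -0.0007] [0.0004, 0.0002, 0.0128]
[-0.1105, -0.0832, -0.0006] [0.0004, 0.0002, 0.0128]
[-0.1137, -0.0787, -0.0006] [0.0004, 0.0002, 0.0128]
[-0.1168, -0.0741, -0.0006] [0.0004, 0.0002, 0.0128]
[-0.1197, -0.0693, -0.0006] [0.0004, 0.0002, 0.0128]
[-0.1224, -0.0645, -0.0006] [0.0004, 0.0002, 0.0128]
[-0.1249, -0.0595, -0.0006] [0.0004, 0.0002, 0.0128]
```

Emit:
arm_command([
  [-0.096, -0.1, -0.01, 0, 0, 0.0128, 1],
  [-0.1, -0.096, -0.01, 0, 0, 0.0128, 1],
  [-0.103, -0.092, -0.01, 0, 0, 0.0128, 1],
  [-0.107, -0.088, -0.01, 0, 0, 0.0128, 1],
  [-0.11, -0.083, -0.01, 0, 0, 0.0128, 1],
])

```text
t: 16.0
ee_pos: [0.6484, -0.0549, 0.1707]
eef_rot: [0.004, 0.583, 0.812, 0.003]
contact_force: [0.6, -0.3, -2.2]
grip_width: 0.637
```

Emit:
arm_command([
  [-0.114, -0.079, -0.005, 0, 0, 0.0128, 1],
  [-0.117, -0.074, -0.005, 0, 0, 0.0128, 1],
  [-0.12, -0.069, -0.005, 0, 0, 0.0128, 1],
  [-0.122, -0.065, 0, 0, 0, 0.0128, 1],
  [0, 0, 0, 0, 0, 0, 1],
])

```text
t: 16.62
ee_pos: [0.6141, -0.1656, 0.17]
eef_rot: [0.001, 0.649, 0.76, 0.002]
contact_force: [2.1, 0.5, -1.8]
grip_width: 0.633
```

```bash
python3 mv.py .614 -.1865 .12 .128 2
```

```text
now [ 0.6141 -0.1656  0.17  ] F [ 2.13  0.49 -1.76] grip 0.633 dist 0.0542 ang 1.69 t 16.625
[-0.0518, -0.0088, 0.125] [0.0006, -0.0002, 0.0046]
[-0.0518, -0.0078, 0.1251] [0.0006, -0.0002, 0.0046]
```

Emit:
arm_command([
  [-0.052, -0.008, 0.12, 0, 0, 0.0046, 1],
  [-0.052, -0.008, 0.12, 0, 0, 0.0046, 1],
  [0, 0, 0, 0, 0, 0, 1],
  [0, 0, 0, 0, 0, 0, 1],
  [0, 0, 0, 0, 0, 0, 1],
])

```text
t: 17.25
ee_pos: [0.6151, -0.1828, 0.1217]
eef_rot: [0.0, 0.659, 0.753, 0.002]
contact_force: [0.2, -0.9, -2.1]
grip_width: 0.634
```

```bash
python3 mv.py .614 -.1865 .10 .128 2; python3 - <<'E'
from h import *
s=cam('side');t=cam('top')
b=cv2.resize(s['color'][190:290,280:380,::-1],(400,400),interpolation=cv2.INTER_CUBIC)
a=cv2.resize(t['color'][140:240,290:390,::-1],(400,400),interpolation=cv2.INTER_CUBIC)
cv2.imwrite('pics/v5.png',np.hstack([a,b]))
E
```

```text
now [ 0.6151 -0.1828  0.1217] F [ 0.17 -0.89 -2.14] grip 0.634 dist 0.022 ang 0.4 t 17.25
[-0.0088, -0.0042, 0.0541] [0.0007, -0.0004, 0.0008]
[-0.0088, -0.004, 0.0541] [0.0007, -0.0004, 0.0008]
```

View pics/v5.png

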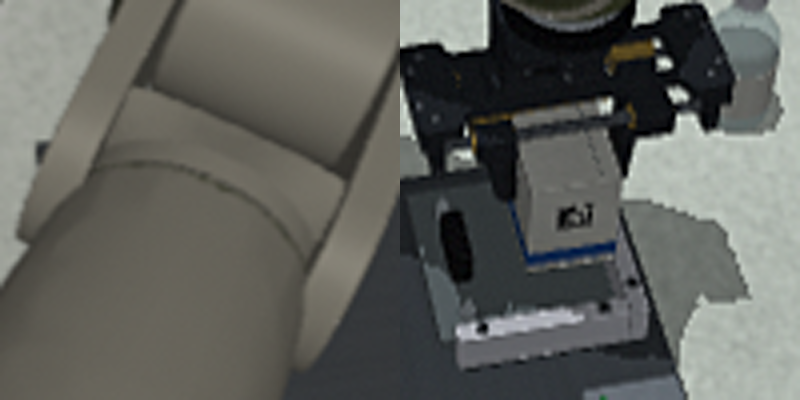

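```bash
python3 - <<'E'
from h import *
s=cam('side');z=.1217-.052
f=lambda X,Y:(280+(X+.5)/4-.5,190+(Y+.5)/4-.5)
o=np.array([.5725,-.1777]);w=.128;M=np.array([[np.cos(w),-np.sin(w)],[np.sin(w),np.cos(w)]])
a=onz(s,*f(127,268),z)[:2];b=onz(s,*f(215,255),z)[:2]
print('foot ends',a,b,np.linalg.norm(a-b),'yaw',np.arctan2(*(b-a)[::-1]),'stand',M.T@(a-o),M.T@(b-o))
# fence corner seen by side camera: inner top edges of fences  (z=.05)
for q in((462,322),(610,292),(612,232)): pass
for n,q in(('side fence front inner',(57,326)),('side fence outer front',(58,343)),('outer corner',(247,312))): 
    p=onz(s,*f(*q),.05)[:2];print(n,M.T@(p-o))
p=ctrl.get_state()['ee_pos'];print('tcp stand',M.T@(np.array(p[:2])-o))
E
```

```text
foot ends [ 0.59216083 -0.22340438] [ 0.64801717 -0.21743458] 0.0561744577878349 yaw 0.10647368938565507 stand [ 0.01366579 -0.04784021] [ 0.06982723 -0.04904934]
side fence front inner [-0.03499327 -0.06824698]
side fence outer front [-0.0369389  -0.08065442]
outer corner [ 0.08282603 -0.08154424]
tcp stand [ 0.04148727 -0.01085675]
```

Emit:
arm_command([
  [-0.004, -0.004, 0.08, 0, 0, 0.001, 1],
  [0, 0, 0.06, 0, 0, 0, 1],
  [0, 0, 0.03, 0, 0, 0, 1],
  [0, 0, 0, 0, 0, 0, 1],
  [0, 0, 0, 0, 0, 0, 1],
])

```text
t: 18.02
ee_pos: [0.6142, -0.1839, 0.0847]
eef_rot: [0.0, 0.66, 0.751, 0.002]
contact_force: [-0.2, -0.5, -1.8]
grip_width: 0.633
```

```bash
cat > st.py <<'E'
from h import *
o=np.array([.5725,-.1777]);w=.128;M=np.array([[np.cos(w),-np.sin(w)],[np.sin(w),np.cos(w)]])
s=ctrl.get_state();p=np.array(s['ee_pos']);f=np.array(s['contact_force']);Rm=rot(s['eef_rot'])
print('tcp stand',(M.T@(p[:2]-o)).round(4),p[2].round(4),'F stand',(M.T@f[:2]).round(2),f[2].round(2),'grip',s['grip_width'],'yaw',np.arctan(Rm[1,1]/Rm[0,1]).round(4),'tz',Rm[:,2].round(4),'tool x,y in stand',(M.T@Rm[:2,:2]).round(2).tolist(),'t',s['t'])
E
python3 st.py
```

```text
tcp stand [ 0.0406 -0.0114] 0.0847 F stand [-0.3  -0.44] -1.8 grip 0.633068601453289 yaw 0.1291 tz [ 0.0031  0.0034 -1.    ] tool x,y in stand [[-0.0, 1.0], [1.0, 0.0]] t 18.025
```

Emit:
arm_command([
  [0, 0, 0.008, 0, 0, 0, 1],
  [0, 0, 0.008, 0, 0, 0, 1],
  [0, 0, 0.008, 0, 0, 0, 1],
  [0, 0, 0.004, 0, 0, 0, 1],
  [0, 0, 0, 0, 0, 0, 1],
])

```text
t: 18.65
ee_pos: [0.6157, -0.1846, 0.0829]
eef_rot: [0.003, 0.66, 0.751, 0.003]
contact_force: [-0.5, 1.3, -1.7]
grip_width: 0.638
```

```bash
python3 st.py
```

```text
tcp stand [ 0.042  -0.0124] 0.0829 F stand [-0.29  1.38] -1.72 grip 0.6376767104988361 yaw 0.1295 tz [ 8.6e-03 -1.0e-04 -1.0e+00] tool x,y in stand [[-0.0, 1.0], [1.0, 0.0]] t 18.65
```

Emit:
arm_command([
  [0, 0, 0.008, 0, 0, 0, 1],
  [0, 0, 0.008, 0, 0, 0, 1],
  [0, 0, 0.006, 0, 0, 0, 1],
  [0, 0, 0.006, 0, 0, 0, 1],
  [0, 0, 0.006, 0, 0, 0, 1],
])

```text
t: 19.27
ee_pos: [0.6174, -0.1854, 0.0828]
eef_rot: [0.007, 0.66, 0.752, 0.003]
contact_force: [-3.4, 1.1, 10.1]
grip_width: 0.633
```

```bash
python3 st.py
```

```text
tcp stand [ 0.0436 -0.0134] 0.0828 F stand [-3.24  1.58] 10.11 grip 0.632564561873245 yaw 0.1304 tz [ 0.0139 -0.0039 -0.9999] tool x,y in stand [[-0.0, 1.0], [1.0, 0.0]] t 19.275
```

Carton is on the plate (Fz 10 N at z 0.0828). Now slide towards the side fence.

Emit:
arm_command([
  [-0.015, 0, -0.003, 0, 0, 0, 1],
  [-0.015, 0, 0.001, 0, 0, 0, 1],
  [-0.015, 0, 0.001, 0, 0, 0, 1],
  [-0.015, 0, 0.001, 0, 0, 0, 1],
  [-0.01, 0, 0.001, 0, 0, 0, 1],
])

```text
t: 19.9
ee_pos: [0.6194, -0.1988, 0.0829]
eef_rot: [0.005, 0.66, 0.752, 0.004]
contact_force: [-3.5, 12.6, 8.8]
grip_width: 0.634
```

```bash
python3 st.py
```

```text
tcp stand [ 0.0438 -0.0269] 0.0829 F stand [-1.82 12.92] 8.8 grip 0.6335054954464479 yaw 0.1304 tz [ 0.0135 -0.001  -0.9999] tool x,y in stand [[-0.0, 1.0], [1.0, 0.0]] t 19.9
```

Side fence reached (12.9 N). Now press towards the rear fence while holding y.

Emit:
arm_command([
  [-0.004, 0.01, 0, 0, 0, 0, 1],
  [-0.004, 0.01, 0, 0, 0, 0, 1],
  [-0.004, 0.008, 0, 0, 0, 0, 1],
  [-0.004, 0.006, 0, 0, 0, 0, 1],
  [-0.004, 0.006, 0, 0, 0, 0, 1],
])

```text
t: 20.52
ee_pos: [0.6224, -0.1986, 0.0829]
eef_rot: [-0.005, 0.659, 0.752, 0.001]
contact_force: [-10.6, 6.5, 9.3]
grip_width: 0.634
```

```bash
python3 st.py
```

```text
tcp stand [ 0.0468 -0.0271] 0.0829 F stand [-9.68  7.77] 9.28 grip 0.6336582346916845 yaw 0.1326 tz [-0.0059  0.0073 -1.    ] tool x,y in stand [[-0.0, 1.0], [1.0, 0.0]] t 20.525
```

Both fences are loaded (-9.7 and 7.8 N). Compared with the grasp, the tool has leaned about 0.02 rad, so I'll take that back while pressing.

Emit:
arm_command([
  [-0.004, 0.004, 0, -0.003, -0.003, 0, 1],
  [-0.004, 0.004, 0, -0.002, -0.001, -0.001, 1],
  [-0.004, 0.005, 0, 0, 0, 0, 1],
  [-0.005, 0.005, 0, 0, 0, 0, 1],
  [-0.005, 0.005, 0, 0, 0, 0, 1],
])

```text
t: 21.15
ee_pos: [0.6224, -0.1986, 0.0829]
eef_rot: [-0.004, 0.658, 0.753, 0.001]
contact_force: [-9.5, 5.6, 8.4]
grip_width: 0.632
```

```bash
python3 st.py; python3 - <<'E'
from h import *
s=cam('side')
cv2.imwrite('pics/v6.png',cv2.resize(s['color'][195:285,280:370,::-1],(600,600),interpolation=cv2.INTER_CUBIC))
E
```

```text
tcp stand [ 0.0468 -0.0271] 0.0829 F stand [-8.72  6.79] 8.39 grip 0.6321882398377183 yaw 0.1344 tz [-0.0056  0.0071 -1.    ] tool x,y in stand [[-0.01, 1.0], [1.0, 0.01]] t 21.15
```

The picture limit is reached, so I'll use numbers from here. Rows re-base on the measured tilt, so a single correction creeps back. I'll hold a counter-turn through every row, with a lighter push.

Emit:
arm_command([
  [-0.003, 0.003, 0, -0.005, -0.003, 0.0005, 1],
  [-0.003, 0.003, 0, -0.005, -0.003, 0.0005, 1],
  [-0.003, 0.003, 0, -0.004, -0.002, 0, 1],
  [-0.003, 0.003, 0, -0.003, -0.002, 0, 1],
  [-0.003, 0.003, 0, -0.003, -0.001, 0, 1],
])

```text
t: 21.82
ee_pos: [0.6201, -0.1985, 0.0835]
eef_rot: [0.02, 0.659, 0.752, 0.01]
contact_force: [-6.6, 3.6, 7.5]
grip_width: 0.636
```

```bash
python3 st.py; python3 - <<'E'
from h import *
s=cam('side');cv2.imwrite('pics/n1.png',s['color'][:,:,::-1]);print(ctrl.get_state()['wrist_torque'])
g=cv2.cvtColor(s['color'],cv2.COLOR_RGB2HSV)
m=(g[:,:,1]>90)&(g[:,:,0]>100)&(g[:,:,0]<135);m[:,:280]=0;m[:,370:]=0;m[:200]=0;m[290:]=0
ys,xs=np.nonzero(m);print(len(xs),xs.min(),xs.max(),ys.min(),ys.max())
# upper and lower edge of the band per column (sub-pixel by saturation)
S=g[:,:,1].astype(float)
for x in range(xs.min(),xs.max()+1):
    c=ys[xs==x];print(x,(c.min(),c.max()) if len(c) else None,end=' ')
E
```

```text
tcp stand [ 0.0446 -0.0267] 0.0835 F stand [-6.12  4.39] 7.48 grip 0.6364615096705786 yaw 0.1313 tz [ 0.0438 -0.0108 -0.999 ] tool x,y in stand [[-0.0, 1.0], [1.0, 0.0]] t 21.825
[ 0.78375361  1.53368388 -0.18863901]
276 282 362 206 266
282 (np.int64(219), np.int64(223)) 283 (np.int64(218), np.int64(226)) 284 None 285 (np.int64(222), np.int64(222)) 286 (np.int64(218), np.int64(218)) 287 (np.int64(218), np.int64(227)) 288 (np.int64(218), np.int64(226)) 289 (np.int64(218), np.int64(218)) 290 (np.int64(218), np.int64(218)) 291 (np.int64(218), np.int64(240)) 292 (np.int64(219), np.int64(256)) 293 (np.int64(220), np.int64(220)) 294 (np.int64(221), np.int64(257)) 295 (np.int64(220), np.int64(251)) 296 (np.int64(221), np.int64(252)) 297 (np.int64(219), np.int64(257)) 298 None 299 (np.int64(219), np.int64(219)) 300 (np.int64(219), np.int64(237)) 301 (np.int64(219), np.int64(244)) 302 (np.int64(219), np.int64(237)) 303 (np.int64(237), np.int64(237)) 304 (np.int64(211), np.int64(233)) 305 (np.int64(209), np.int64(236)) 306 (np.int64(226), np.int64(240)) 307 (np.int64(210), np.int64(236)) 308 (
[... 1193 characters left out ...]
 343 (np.int64(211), np.int64(237)) 344 (np.int64(210), np.int64(237)) 345 (np.int64(213), np.int64(237)) 346 (np.int64(207), np.int64(227)) 347 (np.int64(207), np.int64(236)) 348 (np.int64(225), np.int64(234)) 349 (np.int64(207), np.int64(225)) 350 (np.int64(206), np.int64(225)) 351 (np.int64(206), np.int64(225)) 352 (np.int64(226), np.int64(226)) 353 (np.int64(227), np.int64(227)) 354 (np.int64(206), np.int64(206)) 355 (np.int64(206), np.int64(206)) 356 (np.int64(232), np.int64(232)) 357 (np.int64(210), np.int64(235)) 358 (np.int64(212), np.int64(235)) 359 (np.int64(214), np.int64(232)) 360 (np.int64(217), np.int64(229)) 361 (np.int64(219), np.int64(229)) 362 (np.int64(226), np.int64(227))
```

Overshot: the tool tilt is now 0.044, against about 0.011 for the carton standing flat. I'll bring part of it back.

Emit:
arm_command([
  [-0.003, 0.003, 0, 0.003, 0, 0, 1],
  [-0.003, 0.003, 0, 0.003, 0, 0, 1],
  [-0.003, 0.003, 0, 0.001, 0, 0, 1],
  [-0.003, 0.003, 0, 0, 0, 0, 1],
  [-0.003, 0.003, 0, -0.001, 0, 0, 1],
])

```text
t: 22.5
ee_pos: [0.6215, -0.1985, 0.0828]
eef_rot: [0.008, 0.659, 0.752, 0.002]
contact_force: [-7.6, 6.9, 6.3]
grip_width: 0.632
```

```bash
python3 st.py; python3 - <<'E'
from h import *
print(ctrl.get_state()['wrist_torque'])
E
```

```text
tcp stand [ 0.046  -0.0269] 0.0828 F stand [-6.66  7.83] 6.28 grip 0.6321810396532246 yaw 0.1314 tz [ 0.0152 -0.0071 -0.9999] tool x,y in stand [[-0.0, 1.0], [1.0, 0.0]] t 22.5
[ 0.76983936  1.5348025  -0.19636641]
```

```bash
for i in 1 2 3; do python3 - <<'E'
from h import *
for i in range(6): s=cam('side')
cv2.imwrite('pics/n2.png',s['color'][:,:,::-1])
E
python3 st.py; done; python3 - <<'E'
from h import *
im=cv2.imread('pics/n2.png');c=cam('side')
g=cv2.cvtColor(im,cv2.COLOR_BGR2GRAY).astype(float)
gx=np.gradient(cv2.GaussianBlur(g,(0,0),.8),axis=1)
top=proj(c,[.633,-.243,.11]);print('expected code end top/bottom mid',top,proj(c,[.633,-.243,.05]))
o=np.array([.5725,-.1777]);w=.128;M=np.array([[np.cos(w),-np.sin(w)],[np.sin(w),np.cos(w)]])
for nm,sx in(('left',.019),('right',.075)):
    P=[];Z=np.arange(.055,.102,.003)
    for z in Z:
        q=proj(c,[*(o+M@[sx,-.07]),z]);v=q[1];v0=int(v);fr=v-v0
        row=gx[v0]*(1-fr)+gx[v0+1]*fr;u0=int(q[0])-6;seg=np.abs(row[u0:u0+13]);k=int(np.argmax(seg[1:-1]))+1
        a,b,d=seg[k-1:k+2];u=u0+k+.5*(a-d)/(a-2*b+d);P.append(u-q[0])
    P=np.array(P)*2.5e-3;k=np.polyfit(Z,P,1);r=P-np.polyval(k,Z);ok=abs(r)<.0015;k=np.polyfit(Z[ok],P[ok],1);print(nm,'lean',k[0].round(4),'offset mm',(1e3*np.polyval(k,.07)).round(2),ok.sum(),(P*1e3).round(1))
E
```

```text
tcp stand [ 0.046  -0.0268] 0.0828 F stand [-5.06  6.23] 7.21 grip 0.6318049080584739 yaw 0.1314 tz [ 0.0153 -0.0072 -0.9999] tool x,y in stand [[-0.0, 1.0], [1.0, 0.0]] t 22.8
tcp stand [ 0.046  -0.0268] 0.0828 F stand [-4.27  7.04] 6.69 grip 0.6325704415171874 yaw 0.1314 tz [ 0.0153 -0.0072 -0.9999] tool x,y in stand [[-0.0, 1.0], [1.0, 0.0]] t 23.1
tcp stand [ 0.046  -0.0268] 0.0828 F stand [-4.15  7.18] 7.54 grip 0.6320471244745557 yaw 0.1315 tz [ 0.0153 -0.0072 -0.9999] tool x,y in stand [[-0.0, 1.0], [1.0, 0.0]] t 23.4
expected code end top/bottom mid [329.73150302 252.08716255] [328.28603684 266.74517311]
left lean -0.1954 offset mm -4.02 15 [ -3.6  -3.   -2.9  -3.1  -3.4  -3.7  -4.   -4.4  -5.   -5.5  -5.9  -6.3
  -8.9  -9.5 -10.  -10.8]
right lean -0.2818 offset mm 9.83 11 [ 7.9  7.3 12.4 11.6 10.6  9.6  9.   8.3  7.6  6.5  5.4  4.7  4.   3.
  2.   1.5]
```

```bash
python3 - <<'E'
import cv2,numpy as np
g=cv2.imread('pics/n2.png',0)
print('     '+' '.join(f'{u:3d}' for u in range(308,352)))
for v in range(226,276,2): print(v,' '.join(f'{x:3d}' for x in g[v,308:352]))
E
```

```text
308 309 310 311 312 313 314 315 316 317 318 319 320 321 322 323 324 325 326 327 328 329 330 331 332 333 334 335 336 337 338 339 340 341 342 343 344 345 346 347 348 349 350 351
226  14  19  17  19  17  19  18  17  17  19  18  20  20  15  22  22  29  17  23  18  19  16  19  18  16  21  19  18  18  19  21  17  22  21  20  20  18  21  15  17   8   3  23  26
228  14  18  20  18  21  22  17  20  16  18  20  17  18  13  18  16  20  17  17  19  16  20  17  15  14  13   9  12  15  19  17  18  18  17  19  17  18  19  20  14   0 203 214 207
230  16  19  15  20  19  19  20  18  18  16  16  16  16  14  11  16   9   9  13  28  30  30  34  81 116 129 152 120  23   7   9  16  18  17  19  18  19  18  18  17  11  18 190 187
232  18  18  18  13  11  10   8  12  26  32  38  55  58  62  77  78  85 100 107  88 108 106 104  95 139 203 206  70   4  13  23  67  33  16  16  17  18  17  19  20  12  19  28  57
234  29  35  45  81  88 101 109 111 110 110 107 106 104 104 105  96  93  98  95  80  78  50  51  58  43  31  26  30  41  52  48  50  65  19  17  19  23  20  22  21  16  16  18 181
236  13  15   2 106 101 
[... 2875 characters left out ...]
 119 135 145 198 139  95  97  99 100 101 101 101 102 103 102 103 109 100  77  85  91 104 113 119 118  98 100  96  99 107  41  21  63 117 113 110 108 110 112 111
270 172 171 169 170 173 174 178 177 184 191 122 108 100 100 110 118 115 110 103 100 102 102 103 103 103 102 103 102 104  81 102 101 102 116  33  24  18 102 110 108 108 111 111 112
272 166 163 169 174 137 120 106  90  93  94  97  99 102 102 101 100 102 101 101 101 101 101 101 101 101 101 100 101 102  86 102 103 106  89  32  28  28  33 118 112 107 106 108 108
274  97  99  99  99  99 100 100 100  99  99  99  98  99 101  99 100 100 101 100 101 103 103 104 104 106 106 101  97 102  93  91  93  77  45  29  31  31  25  60 114 112 111 108  95
```

Over 0.9 s of waiting, the pose and forces stayed stable: about 4 N on the rear fence, 7 N on the side fence and 7 N down, at matching tilt. I'm handing in.

```bash
python3 -c "
from h import *
print(ctrl.finish_job())"; python3 st.py
```

```text
the job is handed in; nothing more can be done
None
the job is handed in; nothing more can be done
```

I fitted the plate, stood the carton in the corner with its coded end at the side fence, and handed the job in at about 23.5 s, still holding it pressed. The hand-in gave no verdict.

- **Plate:** it went down over both pins without resistance. Contact came at TCP height 0.0528 m, against about 0.053 m expected when seated. A picture afterwards showed both pins through the holes.
- **Pressing force:** over the last 0.9 s the tool force was steady at about 4 N from the rear fence, 7 N from the side fence and 7 N down. The jaws stayed 56 mm open, so the carton was still gripped.
- **What went wrong on the way:** the first plate grasp closed on nothing because I lifted too soon; the plate had not moved and the second grasp held. My first tilt correction on the carton overshot to 0.044 rad, and I brought it back to 0.015 rad, against about 0.011 rad when I gripped it upright.
- **What I could not confirm:** no picture of the carton in the corner, because the 12-view limit was used up. My numeric edge check of its lean failed and hand-read pixels were inconclusive. Whether it stands upright and square there rests on the tool pose and forces alone.
- **Other objects:** none were knocked as far as I saw, but I did not check their positions again at the end.

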